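Unlock the hotplate's keypad with its two-key chord and start it

ROBOT

A 6-joint arm with a two-finger parallel gripper is mounted at the origin on the work surface. World frame = base frame: x ahead of the robot, y to its left, z up, the work surface at z = 0. Lengths are in mm, angles in rad, forces in N, time in s.
With the tool pointing down it reaches from about 300 to 775 mm from the base axis. Payload 14.6 kg.
Tool frame: the origin (TCP) lies on the centre line of the jaws, within the pads' length; the fingertips stand 19 mm ahead of it and the grasp point (between the pads) is the TCP (bot.tip_reach is the distance from the TCP to the fingertips, in mm); y points along the fingers, x is the direction in which the jaws open and shut, and the axes are right-handed (so a half turn about y gives the same grasp; the last joint's range is limited). The gripper opens to 85 mm and grips with 20 to 120 N. Pads are 22 mm wide; open, the fingers measure 114 mm over their backs; the gripper's body (76 mm by 85 mm) begins 54 mm behind the grasp point. The pads swing forward as they close: fully open they stand 13 mm farther back than shut.
Start: joints at [-0.067, 0.3, 1.521, -0, 1.321, -0.067], TCP at [549.991, -0.002, 250.281] pointing down, gripper open.
Joint ranges: [-3.03, 3.03], [-0.79, 2.21], [0.23, 2.52], [-1.04, 4.18], [0, 3.07], [-2.55, 2.55]. Speed limits (rad/s): [2.22, 2.22, 2.57, 3.14, 3.14, 3.14].

INTERFACE

Orientations are given as a unit quaternion [w, x, y, z].
In Python, from rig import bot gives the robot as it stands. Calls block until the motion is done:
- bot.move_to(position, orientation): joint-space move of the TCP to a pose.
- bot.servo_line(position, attitude=None, speed=150, until_force=None): straight line of the TCP; attitude=None keeps the orientation; speed is the mean speed in mm/s. With until_force (N) it stops when the force on the tool has changed by that much, and returns True; else False.
- bot.move_joints(angles): joint-space move.
- bot.move_gripper(opening, grip_force=None): finger opening in mm; grip_force is the grip in N (None keeps the last); returns when the fingers have stopped.
- bot.dwell(seconds).
- bot.ik(position, orientation): joint angles nearest the present ones, or None.
- bot.read_state(): the state.
- bot.read_camera(name): name is "scene" or "side" or "wrist"; returns a dict with "image" (384x512x3 uint8, blue, green, red), "depth" (384x512 float32, mm along the optical axis (not along the pixel's ray), 0 where there is no reading), "fovy" (degrees; the focal length in pixels is half the picture's height over the tangent of half this angle, whatever the lens; pixels are square), "cx", "cy" (the principal point, pixels), "eye" and "attitude" of the camera in the world; the wrist camera has in their place "mount" (4x4, takes a point from camera to tool coordinates, whose origin is the TCP and whose axes are the tool frame's). Camera axes: x right, y down, z forward; pixel columns grow to the right and rows downward; lengths in mm; the calibration is good to about 2 mm. The wrist camera is an equidistant fisheye: a pixel r from the principal point sees the ray r / f radians off the axis. A picture is of the moment at which its call begins: read the wrist's pose just before it.
A pose or a line that the arm cannot do raises bot.MotionError and nothing moves.
- bot.finish_job(): hands the job in, once; it reports no verdict.
The state is a dict: "clock": time; "joint_positions": joint angles; "qvel": joint speeds; "effort": joint torques, N m; "ee_pos": TCP position; "tool_rot": TCP orientation; "ft_force": force on the tool from outside, world axes, zero at the start; "moment": the same for the moment, N m; "grip_width": finger opening in mm.
Only numpy, scipy, OpenCV 4.12 (cv2) and the standard library are available. Lean on these libraries where they do the work, as an engineer would, in place of code of your own. Each camera call takes 0.05 s, during which the arm holds its last target. There are 200 camera calls.

TASK

The hotplate's keypad is locked: with one fingertip of the open gripper on each of the two square keys beside the display, press both down together, keep both held down for about three seconds to unlock it, and let both come up. Then press the round start key down with a fingertip and let it go. Do not press the oblong timer key, pick nothing up, and leave the pot and the things round the hotplate standing where it is.

Things in the scene. Friction and masses are not known exactly. Their poses are not given: they have to be found in the camera images.
- hotplate: white hotplate (sizes in mm) 240 wide, 320 deep, 70 high, fixed. Origin: underside centre; x from key panel (robot's side) to back, y to operator's left. Pot on round plate behind. Front 105 slopes down 8 degrees to its edge; black keys in one row at x -112: oblong timer y +85, square +32, flat display, square -32, round start -85. Key tops 8 out of the panel, 70 above bench.
- key_down_top (a point): centre of the top face of the left square key (down arrow), 24 x 24 mm; 64 mm centre to centre from the other square key. Its z axis points out of the panel (leaning 8 degrees from vertical towards the panel's front edge), its x axis up the slope, its y axis along the key row, to the operator's left.
- key_up_top (a point): centre of the top face of the right square key (up arrow), 24 x 24 mm. Its z axis points out of the panel (leaning 8 degrees from vertical towards the panel's front edge), its x axis up the slope, its y axis along the key row, to the operator's left.
- key_start_top (a point): centre of the top face of the round start key, 26 mm across, at the right end of the row, 53 mm centre to centre from the right square key. Its z axis points out of the panel (leaning 8 degrees from vertical towards the panel's front edge), its x axis up the slope, its y axis along the key row, to the operator's left.
- key_timer_top (a point): centre of the top face of the oblong timer key, 12 mm along the row by 28 mm, at the left end of the row, 53 mm centre to centre from the left square key. Not to be pressed. Its z axis points out of the panel (leaning 8 degrees from vertical towards the panel's front edge), its x axis up the slope, its y axis along the key row, to the operator's left.
- key_down (a joint): travel of the left square key, straight into the panel. Value in m: 0 = up, 0.005 = fully down (end stop); it counts as down past about 0.0035. A spring resists with 1.5 N at first touch, 4 N fully down, and lifts the key again when let go.
- key_up (a joint): travel of the right square key, straight into the panel. Value in m: 0 = up, 0.005 = fully down (end stop); it counts as down past about 0.0035. A spring resists with 1.5 N at first touch, 4 N fully down, and lifts the key again when let go.
- key_start (a joint): travel of the round start key, straight into the panel. Value in m: 0 = up, 0.005 = fully down (end stop); it counts as down past about 0.0035. A spring resists with 1.5 N at first touch, 4 N fully down, and lifts the key again when let go.
- key_timer (a joint): travel of the oblong timer key, straight into the panel. Same spring and stroke.
- pot: open round steel pot, 132 mm across (200 mm over its two side handles, which point roughly to the left and right), 75 mm high, standing on the hotplate's round plate (its rim is 157 mm above the bench). Origin: centre of its underside. Leave it alone.
- mug: steel mug with a side handle, 72 mm across, 78 mm high, standing on the bench beside the hotplate. Origin: centre of its underside. Leave it alone.
- beaker: glass beaker, 68 mm across, 90 mm high, on the bench beside the hotplate. Origin: centre of its underside. Leave it alone.
- weight: brass laboratory weight with a small knob, 48 mm across, 63 mm high, on the bench beside the hotplate. Origin: centre of its underside. Leave it alone.
- flask: tall steel vacuum flask with a black cap, 68 mm across, 235 mm high, on the bench beside the rear half of the hotplate, on the operator's right. Origin: centre of its underside. Leave it alone.

How it is judged:
By the outcome, as a careful person would: the job done as asked, in the order asked, and still so for the second after the job is handed in, with the robot touching nothing.
It also fails if it takes over 48 s, if anything falls off the work surface, if the arm or the gripper's body presses on something with over 40 N, if the wrist force passes 120 N, or if a joint passes its speed limit or range.

## Working session

There is one attempt and no reset: what is moved stays moved. The work goes in short steps, each a Python script; the robot and the scene stay as the last script left them, time stands still between calls to the robot, and variables do not carry over. Pictures are saved under pics/ and viewed, about 8 in all and at most 12, crops included, and the job is handed in when it is done.

```bash
ls; mkdir -p pics
python3 - <<'E'
from rig import bot
import cv2,numpy as np,pickle
s=bot.read_state();print(s)
d={}
for n in ("scene","side","wrist"):
    c=bot.read_camera(n);d[n]=c
    print(n,{k:v for k,v in c.items() if k not in("image","depth")})
pickle.dump((s,d),open("first.pkl","wb"))
cv2.imwrite("pics/scene.png",cv2.resize(d["scene"]["image"],(768,576)))
cv2.imwrite("pics/wrist.png",cv2.resize(d["wrist"]["image"],(768,576)))
E
```

```text
pics
{'clock': 0.0, 'joint_positions': array([-6.65866011e-02,  3.00516568e-01,  1.52156254e+00, -1.75494815e-05,
        1.32069329e+00, -6.65921607e-02]), 'qvel': array([ 0.00016515,  0.00091047,  0.00010408, -0.00176958,  0.00135152,
        0.00026582]), 'effort': array([ 2.33377898e-03, -5.43485534e+01, -3.61782753e+01,  2.82532977e-05,
        4.14875918e-03, -3.55991256e-05]), 'ee_pos': array([5.49798217e+02, 1.40440304e-02, 2.49704200e+02]), 'tool_rot': array([ 7.07128415e-01, -7.07084901e-01,  4.13074460e-04,  4.20084201e-04]), 'ft_force': array([0.23160983, 0.44167614, 0.04632209]), 'moment': array([ 0.04130981, -0.00831144, -0.00723356]), 'grip_width': 85.15429874560722}
scene {'fovy': 50.693499843614134, 'cx': 253.9243792234862, 'cy': 188.66822682926255, 'eye': array([980.25571961, 575.91733382, 720.68535323]), 'attitude': array([-0.12170188,  0.30529039,  0.87034659, -0.36671957])}
side {'fovy': 42.20456963120999, 'cx': 252.32571987363812, 'cy': 186.1024596766406, 'eye': array([227.97028701, 950.56194559, 730.81258812]), 'attitude': array([ 0.09458533, -0.18794195,  0.86064727, -0.46370002])}
wrist {'fovy': 65.70646984690485, 'cx': 253.50657512332495, 'cy': 191.54190901696754, 'mount': array([[ 9.99999459e-01, -1.02945024e-03,  1.48118921e-04,
        -1.58902778e-01],
       [-4.43945584e-04, -2.93709448e-01,  9.55894640e-01,
        -1.23324598e+02],
       [-9.40542039e-04, -9.55894189e-01, -2.93709746e-01,
         7.58760290e+01],
       [ 0.00000000e+00,  0.00000000e+00,  0.00000000e+00,
         1.00000000e+00]])}
```

View pics/scene.png

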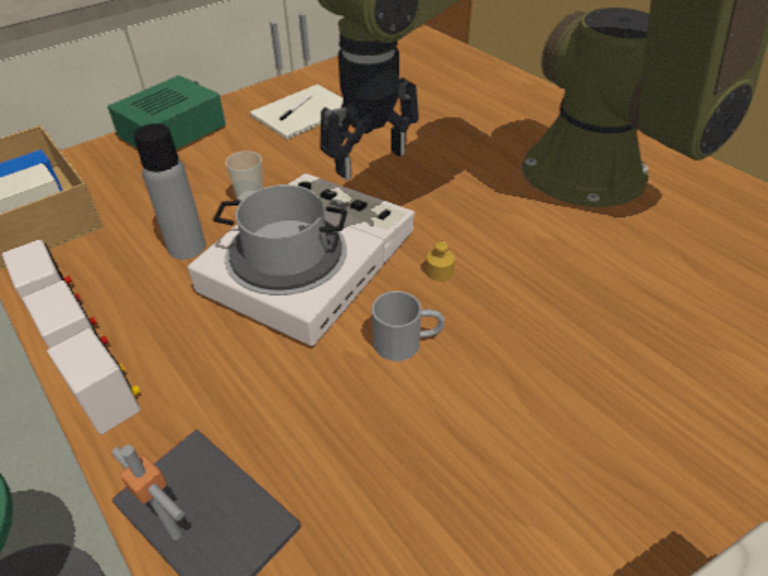

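View pics/wrist.png

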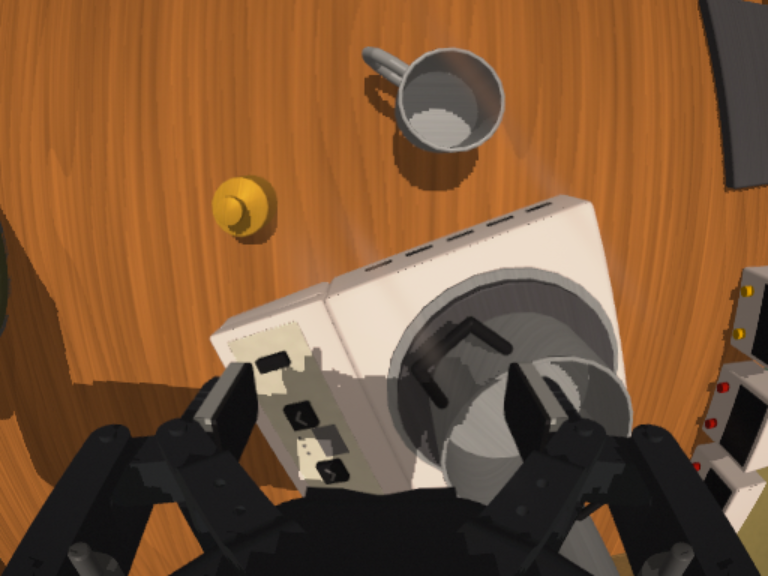

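The wrist view (768-wide) shows the timer key at (273,362), down at (301,416) and up at (333,471). Start is hidden by the gripper. The hotplate is yawed by about 25-30°, and the pot's handle is close to the panel.

```bash
cat > h.py <<'E'
import numpy as np
from scipy.spatial.transform import Rotation as R
def q2R(q): return R.from_quat(np.roll(q,-1)).as_matrix()
def ray_w(c,s,u,v):
    f=192/np.tan(np.radians(c["fovy"]/2)); x,y=u-c["cx"],v-c["cy"]; r=np.hypot(x,y); t=r/f
    d=np.array([np.sin(t)*x/r,np.sin(t)*y/r,np.cos(t)])
    M=c["mount"]; Rt=q2R(s["tool_rot"])
    return Rt@M[:3,3]+s["ee_pos"], Rt@M[:3,:3]@d
def ray_f(c,u,v):
    f=192/np.tan(np.radians(c["fovy"]/2))
    return c["eye"], q2R(c["attitude"])@np.array([(u-c["cx"])/f,(v-c["cy"])/f,1])
def onz(o,d,z): return o+d*(z-o[2])/d[2]
E
python3 - <<'E'
import pickle,cv2,numpy as np
from h import *
s,d=pickle.load(open("first.pkl","rb"))
w=d["wrist"]
for n,(u,v) in dict(timer=(273,362),down=(301,416),up=(333,471),weight=(235,210)).items():
    u,v=u/1.5,v/1.5
    o,r=ray_w(w,s,u,v); p=onz(o,r,70)
    dep=w["depth"][int(v),int(u)]; zc=(np.linalg.inv(q2R(s["tool_rot"])@w["mount"][:3,:3])@r)[2]
    print(n,p.round(1),(o+r*dep/zc).round(1))
sc=d["scene"]; 
cv2.imwrite("pics/sc2.png",cv2.resize(sc["image"][100:180,170:290],None,fx=6,fy=6,interpolation=cv2.INTER_CUBIC))
E
```

```text
timer [466.5 -77.5  70. ] [466.9 -76.8  71.4]
down [ 484.8 -126.8   70. ] [ 484.8 -126.9   69.8]
up [ 508.  -185.3   70. ] [ 508.  -185.    70.3]
weight [447.   39.9  70. ] [444.2  38.9  61.6]
```

View pics/sc2.png

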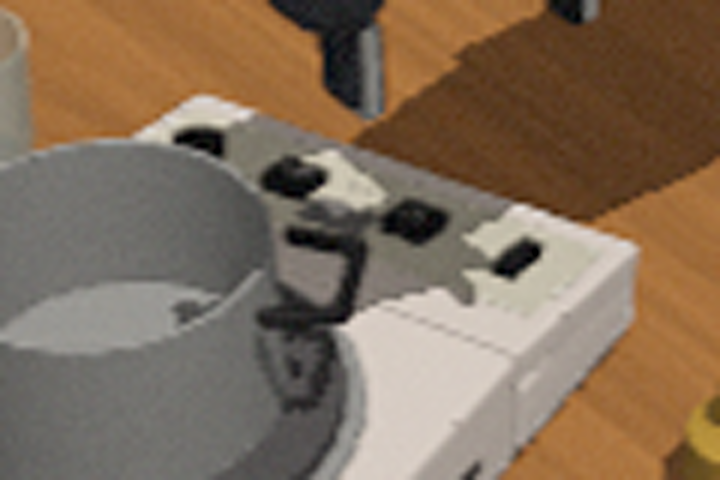

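The scene crop shows the row as timer (517,258), down (415,220), up (295,177) and start (200,138), with the pot handle behind the display. The keys give a yaw of about 21°. Next I hover above the square keys and take a close look.

```bash
cat >> h.py <<'E'
from rig import bot
def frame(yaw):
    n=R.from_euler("z",yaw).as_matrix()@np.array([-np.sin(np.radians(8)),0,np.cos(np.radians(8))])
    y=np.array([-np.sin(yaw),np.cos(yaw),0]); return np.cross(y,n),y,n   # slope, row, normal
def quat(yaw,sgn=1):
    x,y,n=frame(yaw); m=np.column_stack([sgn*y,-n,np.cross(sgn*y,-n)])
    return np.roll(R.from_matrix(m).as_quat(),1)
E
python3 - <<'E'
from h import *
import cv2,pickle
yaw=np.radians(21.05); x,y,n=frame(yaw); mid=np.array([496.5,-156,70])
for sg in(1,-1): print(sg,np.round(frame(yaw)[1]*sg,2),"camera side",np.cross(sg*y,-n).round(2),[bot.ik(mid+n*h,quat(yaw,sg)) for h in(20,170)])
sg=1
q=quat(yaw,sg)
if bot.ik(mid+n*20,q) is None: sg=-1;q=quat(yaw,sg)
bot.move_to(mid+n*170,q); bot.move_gripper(54)
bot.servo_line(mid+n*90,speed=120)
s=bot.read_state();c=bot.read_camera("wrist");pickle.dump((s,c,bot.read_camera("scene")),open("near.pkl","wb"))
print(sg,s["clock"],s["ee_pos"],s["grip_width"],s["ft_force"])
cv2.imwrite("pics/near.png",cv2.resize(c["image"],(768,576)))
E
```

```text
1 [-0.36  0.93  0.  ] camera side [-0.92 -0.36 -0.14] [array([-0.42167663,  0.38450215,  1.82919348,  0.13379939,  0.83367667,
       -2.44520423]), array([-0.45269527,  0.15322821,  1.73487376,  0.11121907,  1.16018487,
       -2.43055358])]
-1 [ 0.36 -0.93 -0.  ] camera side [0.92 0.36 0.14] [array([-0.42167663,  0.38450215,  1.82919348,  0.13379939,  0.83367667,
        0.69638843]), array([-0.45269527,  0.15322821,  1.73487376,  0.11121907,  1.16018487,
        0.71103907])]
1 3.4167 [ 485.07532852 -160.65230129  159.79068968] 54.162671517650544 [-0.23666015  0.2704119   0.44268069]
```

View pics/near.png

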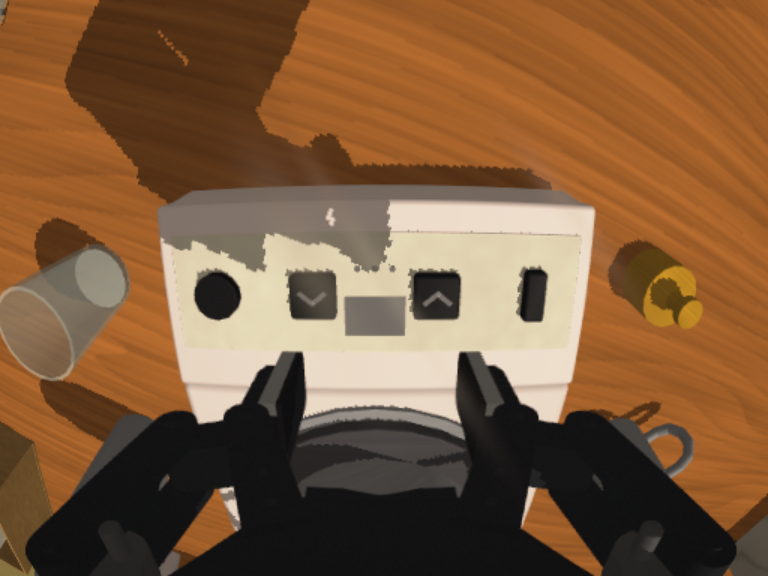

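The close view shows start (217,296), up (313,296), down (437,296) and timer (533,296), with the row level in the picture. The fingertips are at about (292,352) and (470,352).

Run:
```python
from h import *
import pickle,cv2
s,c,sc=pickle.load(open("near.pkl","rb"))
g=c["image"].max(2); 
P={}
for n,(u,v) in dict(start=(217,296),up=(313,296),down=(437,296),timer=(533,296)).items():
    u,v=u/1.5,v/1.5; a,b=int(u),int(v)
    m=np.zeros_like(g); m[b-20:b+20,a-20:a+20]=(g[b-20:b+20,a-20:a+20]<75)
    k,lab,st,cen=cv2.connectedComponentsWithStats(m); i=1+np.argmax(st[1:,4])
    o,r=ray_w(c,s,u,v);o,r2=ray_w(c,s,*cen[i]); P[n]=onz(o,r,70)
    print(n,P[n].round(1),"seg",onz(o,r2,70).round(1),st[i],c["depth"][b,a])
ex=dict(start=-85,up=-32,down=32,timer=85)
A=np.array([P[k] for k in ex]); e=np.array(list(ex.values()))
d=np.polyfit(e,A[:,0],1),np.polyfit(e,A[:,1],1); print(d,np.degrees(np.arctan2(-d[0][0],d[1][0])))
print("resid",A[:,0]-np.polyval(d[0],e),A[:,1]-np.polyval(d[1],e))
# finger points in tool coordinates (mm)
f=192/np.tan(np.radians(c["fovy"]/2)); M=c["mount"]
for v in (230,234,237,240,245,250):
  out=[]
  for u in range(150,350):
    x,y=u-c["cx"],v-c["cy"];r=np.hypot(x,y);t=r/f; dz=c["depth"][v,u]
    if 0<dz<200:
        p=M[:3,:3]@(np.array([np.tan(t)*x/r,np.tan(t)*y/r,1])*dz)+M[:3,3]; out.append(p)
  if out:
    o=np.array(out); print(v,[ (q[:,0].min().round(1),q[:,0].max().round(1),q[:,1].max().round(1),np.median(q[:,2]).round(1)) for q in(o[o[:,0]<0],o[o[:,0]>0]) if len(q)])
print(bot.tip_reach)
```

```text
start [ 523.5 -237.4   70. ] seg [ 522.9 -237.8   70. ] [130 181  30  32 747] 224.59799
up [ 504.6 -188.9   70. ] seg [ 509.2 -194.4   70. ] [193 182  24  30 342] 225.36989
down [ 482.1 -130.2   70. ] seg [ 481.4 -131.3   70. ] [275 181  32  32 859] 224.88531
timer [463.8 -82.2  70. ] seg [463.2 -82.8  70. ] [347 180  18  34 505] 224.95178
(array([-3.51092516e-01,  4.93486097e+02]), array([   0.91326339, -159.70235848])) 21.02862211567508
resid [ 0.12999487 -0.10283053 -0.18996141  0.16279708] [-0.08243296  0.01130184  0.23945826 -0.16832714]
234 [(np.float64(-32.5), np.float64(-26.3), np.float64(12.4), np.float64(11.0)), (np.float64(27.9), np.float64(34.3), np.float64(12.1), np.float64(10.8))]
237 [(np.float64(-31.9), np.float64(-26.0), np.float64(12.5), np.float64(10.7)), (np.float64(27.6), np.float64(33.9), np.float64(12.3), np.float64(10.8))]
240 [(np.float64(-32.5), np.float64(-25.9), np.float64(13.8), np.float64(10.8)), (np.float64(27.6), np.float64(34.0), np.float64(14.5), np.float64(10.6))]
245 [(np.float64(-38.5), np.float64(-26.0), np.float64(14.3), np.float64(10.2)), (np.float64(27.8), np.float64(40.0), np.float64(14.7), np.float64(10.5))]
250 [(np.float64(-40.1), np.float64(-26.0), np.float64(14.1), np.float64(7.4)), (np.float64(27.5), np.float64(41.7), np.float64(13.6), np.float64(7.4))]
19.0
```

The row fit is good, with residuals under 0.3 mm and a yaw of 21.03°. The fingertips are about 6 mm thick at ±30, so I open to 58 and move down to first contact.

```bash
cat >> h.py <<'E'
YAW=np.radians(21.03); X,Y,N=frame(YAW); MID=np.array([493.7,-159.4,70]); Q=quat(YAW)
def st(t=""):
    s=bot.read_state(); p=s["ee_pos"]-MID
    print(t,round(s["clock"],2),"x,y,n",[round(float(p@a),2) for a in(X,Y,N)],"F xyn",[round(float(s["ft_force"]@a),2) for a in(X,Y,N)],"M",s["moment"].round(2),"w",round(s["grip_width"],1))
    return s
E
python3 - <<'E'
from h import *
import cv2
bot.move_gripper(58); bot.servo_line(MID+N*35,Q,speed=80); st("hover")
c=bot.read_camera("wrist");cv2.imwrite("pics/low.png",c["image"][120:320,80:420].repeat(2,0).repeat(2,1))
r=bot.servo_line(MID+N*8,speed=12,until_force=2.2); print(r); st("contact")
E
```

```text
hover 4.57 x,y,n [0.19, -0.16, 35.32] F xyn [0.46, -0.69, -0.69] M [-0.05  0.03  0.02] w 58.1
True
contact 6.21 x,y,n [0.02, -0.02, 13.5] F xyn [1.73, -0.22, 3.66] M [-0.06 -0.14 -0.05] w 58.2
```

View pics/low.png

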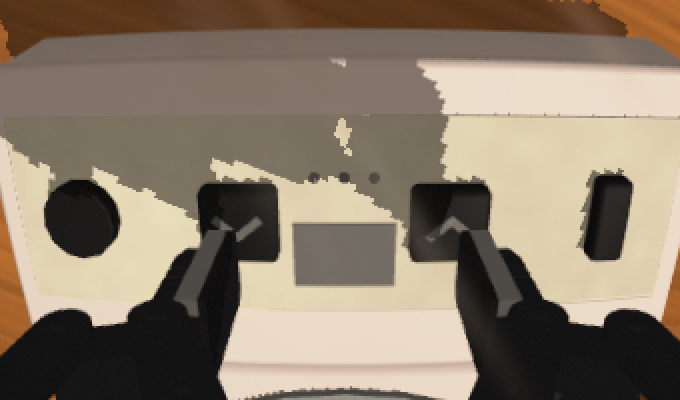

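In the low view both fingertips, at (228,232) and (470,232), sit over the square keys. Contact came at the expected height, so I press to the end stop and hold.

Run:
```python
from h import *
r=bot.servo_line(MID+N*4,speed=12,until_force=11); print(r); st("down")
bot.dwell(1.5); st("mid"); bot.dwell(1.6); st("held")
bot.servo_line(MID+N*35,speed=80); st("up")
```

```text
True
down 6.7 x,y,n [0.04, -0.05, 9.2] F xyn [-2.02, 1.49, 9.22] M [0.12 0.45 0.01] w 57.8
mid 8.2 x,y,n [0.04, -0.07, 9.17] F xyn [-2.39, 2.07, 10.38] M [ 0.11  0.48 -0.01] w 57.9
held 9.8 x,y,n [0.07, -0.07, 9.18] F xyn [-2.08, 2.59, 10.01] M [0.19 0.5  0.02] w 58.2
up 10.28 x,y,n [-0.14, 0.1, 34.89] F xyn [-0.13, 0.27, -0.72] M [-0.03  0.04  0.02] w 57.7
```

Run:
```python
from h import *
import cv2
bot.dwell(0.3)
bot.servo_line(MID+N*90,speed=120)
c=bot.read_camera("wrist");cv2.imwrite("pics/after.png",c["image"][110:250,90:410].repeat(2,0).repeat(2,1)); st()
```

```text
11.23 x,y,n [-0.34, 0.27, 89.18] F xyn [-0.13, -0.77, -0.64] M [-0.05  0.08 -0.05] w 58.0
```

View pics/after.png

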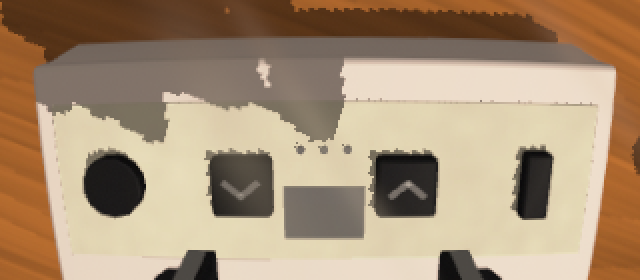

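The keypad looks unchanged and both square keys are up again. Force, travel (about 5 mm from contact) and moment all suggest both keys reached the stop. Next is start, with the gripper closed.

Run:
```python
from h import *
import cv2
S=MID-85*Y
bot.move_gripper(0,20); bot.servo_line(S+N*60,Q,speed=120); bot.servo_line(S+N*38,speed=60); st("hover")
c=bot.read_camera("wrist");cv2.imwrite("pics/start.png",c["image"][120:320,80:420].repeat(2,0).repeat(2,1))
```

```text
Traceback (most recent call last):
rig.MotionError: the arm cannot follow that straight line within its joint ranges
```

Joint 6 runs out of range there. The closed gripper can be turned freely about the key normal, so I'll turn it by 25°.

Run:
```python
from h import *
import cv2
S=MID-85*Y
q0=R.from_rotvec(-np.radians(25)*N)*R.from_quat(np.roll(Q,-1)); q=np.roll(q0.as_quat(),1)
print(bot.ik(S+N*60,q),bot.ik(S+N*12,q))
bot.servo_line(S+N*80,q,speed=100); bot.servo_line(S+N*38,speed=60); st("hover")
c=bot.read_camera("wrist");cv2.imwrite("pics/start.png",c["image"][120:320,80:420].repeat(2,0).repeat(2,1))
```

```text
[-0.5458186   0.42991766  1.64986617  0.13297192  0.98018909 -2.11693752] [-0.53624152  0.50698217  1.66416655  0.14129127  0.88856911 -2.12243412]
hover 14.15 x,y,n [0.14, -85.15, 38.27] F xyn [-0.2, -0.38, -0.26] M [0.01 0.06 0.05] w 0.2
```

View pics/start.png

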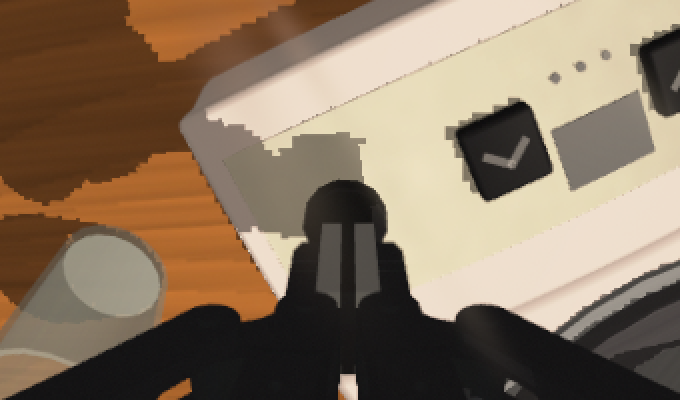

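The closed fingertips, at about (345,225), are centred on the round key. I press it now.

Run:
```python
from h import *
import cv2
S=MID-85*Y
print(bot.servo_line(S+N*8,speed=14,until_force=1.5)); st("contact")
print(bot.servo_line(S+N*8,speed=10,until_force=6)); st("down"); bot.dwell(0.5); st("held")
bot.servo_line(S+N*45,speed=80); st("up"); bot.servo_line(S+N*150,speed=150)
bot.dwell(0.3); st("clear")
c=bot.read_camera("scene");cv2.imwrite("pics/end.png",cv2.resize(c["image"],(768,576)))
```

```text
True
contact 15.57 x,y,n [-0.06, -84.94, 17.2] F xyn [0.8, -0.7, 2.23] M [-0.08 -0.11 -0.05] w 0.2
True
down 16.08 x,y,n [-0.05, -84.94, 13.83] F xyn [-0.87, 1.93, 6.1] M [ 0.11  0.23 -0.  ] w -0.2
held 16.58 x,y,n [-0.06, -84.97, 13.84] F xyn [-0.49, 1.73, 6.52] M [ 0.13  0.23 -0.02] w -0.4
up 17.12 x,y,n [-0.07, -84.95, 45.14] F xyn [0.55, 0.18, 0.16] M [ 0.02  0.03 -0.01] w 0.2
clear 18.27 x,y,n [-0.1, -84.88, 149.47] F xyn [-0.22, -0.61, 0.77] M [-0.05  0.06 -0.04] w 0.3
```

View pics/end.png

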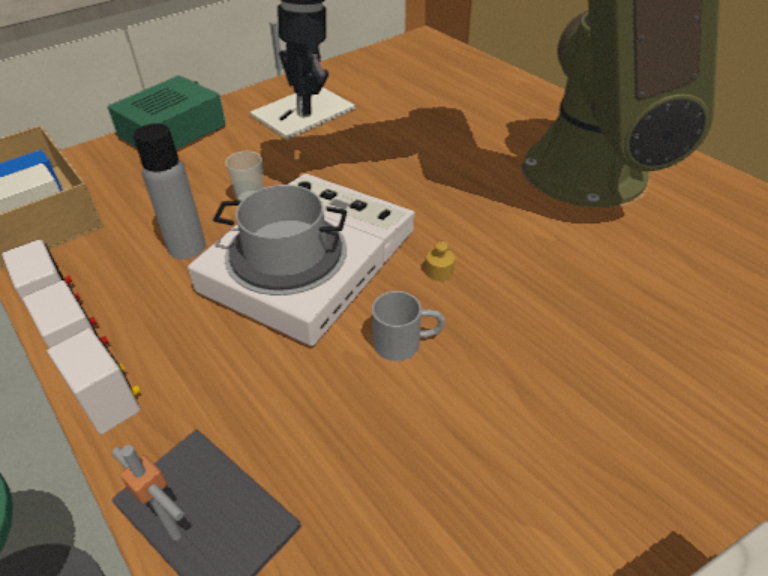

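The end view shows the pot, mug, weight, beaker and flask where they were, and the gripper clear of everything.

```bash
python3 -c "
from rig import bot
bot.finish_job()"
```

```text
the job is handed in; nothing more can be done
```

I unlocked the keypad as asked, pressed the start key once, and handed the job in at about 18 s. I couldn't confirm the unlock directly, because the display showed no visible change.

- **Square keys:** One fingertip of the open gripper (58 mm) pressed each key. Both were held down for a little over 3 s at about 10 N in total. Two fully pressed keys need 8 N, so that load and about 5 mm of travel after first touch suggest both were at the end stop. The load was a little uneven, by an estimated 3 N at most. Both keys were up again in the picture afterwards.
- **Start key:** I pressed it with the closed fingertips, held it for about 0.5 s at 6.5 N (4 N is fully down), and released it. The first approach was refused because the last joint ran out of range. Nothing but the gripper closing happened, so I turned the tool 25° and carried on.
- **Other checks:** The timer key was never touched. In the final picture the pot, mug, beaker, weight and flask stood where they were at the start. The gripper was about 150 mm clear of the panel, with no force on it beyond noise.
- **Disagreement:** The far and near wrist pictures put the key row about 5 mm apart. I used the near one, and the close views showed the fingertips over the right keys.

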